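Close the record-card box by tucking its flap under the lip

ROBOT

A 6-joint arm with a two-finger parallel gripper is mounted at the origin on the work surface. World frame = base frame: x ahead of the robot, y to its left, z up, the work surface at z = 0. Lengths are in m, angles in rad, forces in N, time in s.
With the tool pointing down it reaches from about 0.3 to 0.75 m from the base axis. Payload 8.5 kg.
Tool frame: the origin (TCP) lies midway between the tips of the shut fingers; the grasp point (between the pads) lies 19 mm behind it (r.hold_point_z is the distance from the TCP to the grasp point, in m); z points along the fingers, y is the line along which they close (so a half turn about z gives the same grasp; the last joint's range is limited). The gripper opens to 85 mm and grips with 20 to 120 N. Pads are 22 mm wide; open, the fingers measure 114 mm over their backs; the gripper's body (76 mm by 85 mm) begins 54 mm behind the grasp point. The pads swing forward as they close: fully open they stand 13 mm farther back than shut.
Start: joints at [-1.425, 0.381, 1.297, -0, 1.464, -0.215], TCP at [0.194, -0.515, 0.231] pointing down, gripper open.
Joint ranges: [-3.11, 3.11], [-0.89, 2.33], [0.22, 2.48], [-1.42, 4.56], [0.17, 2.85], [-2.88, 2.88]. Speed limits (rad/s): [2.39, 2.39, 3.14, 3.14, 3.14, 3.14].

INTERFACE

Orientations are given as a 3x3 rotation matrix whose columns are the frame's x, y, z axes.
In Python, from bench import state, viewer, workorder, r gives the robot as it stands.
- The arm moves only by the tool send_rows, never from a script. Its argument "motion" is one flat list of numbers, 5 for each row, row after row: the shift along the tool's x, y, z in m, then the turn about the tool's z in rad, then the finger opening in m, from 0 to 0.0854. In form: [x, y, z, turn, fingers, x, y, z, turn, fingers, ...]. A call has 1 to 10 rows; each row is the pose to reach, as a shift and turn from the pose commanded when the call began, along the tool's axes at that moment; what a row does not reach only later rows make up. A row lasts 1/12 s, in which the tool goes at most 41.7 mm and 7.16 degrees, less where a joint would pass 70% of its speed; a pose out of reach is approached as far as the arm can. A call with a gripper value outside its range is refused whole. The fingers move at their own pace and stop on an object; "grip_force" is the grip in N (left out, the last holds). Time passes only in rows, so rows that repeat a pose let the fingers close. It gives the time, the measured TCP pose, the force, the opening and the grip force at its end, in the units of the state.
- state(): the state, without advancing time (a new reading comes with each control period).
- viewer.camera(name): name is "scene" or "top" or "wrist"; returns a dict with "pixels" (420x560x3 uint8, blue, green, red), "range_z" (420x560 float32, m along the optical axis (not along the pixel's ray), 0 where there is no reading), "mtx" (3x3 intrinsics, pixels), "k1" (the pictures are not rectified: a ray, as slopes to the right and down, at radius r is drawn at 1 + k1 r^2 times it, then the intrinsics apply), "extrinsics" (4x4, takes a point from world to camera coordinates). Camera axes: x right, y up, looking along -z (the intrinsics and any distortion apply to the point x, -y, -z); pixel columns grow to the right and rows downward; lengths in m; the calibration is good to about 2 mm. A picture is of the moment at which its call begins.
- workorder.sign_off(): hands the job in; it is judged then, once.
The state is a dict: "time": time; "qpos": joint angles; "dq": joint speeds; "joint_torque": joint torques, N m; "eef_pos": TCP position; "orientation": TCP orientation; "ft_force": force on the tool from outside, world axes, zero at the start; "torque": the same for the moment, N m; "finger_gap": finger opening in m; "gripper_force": force on a finger pad.
Only numpy, scipy, OpenCV 4.12 (cv2) and the standard library are available. Lean on these libraries where they do the work, as an engineer would, in place of code of your own. Each camera call takes 0.05 s, during which the arm holds its last target. There are 200 camera calls.

TASK

Close the record-card box without picking anything up: with the fingertips, fold its sprung flap down flat, and, keeping it pressed down, push it forward by its ridge as far as it goes, so that its edge is tucked beneath the retaining lip and the flap stays shut when you let go. Do not lift the box or shove it along the cabinet top, and leave the hammer, mug and jar where they are.

Things in the scene. Friction and masses are not known exactly. Their poses are not given: they have to be found in the camera images.
- card_box: Open grey plastic box full of record cards, loose, about 2.4 kg, 162 mm (x) by 150 mm (y), side walls 69 mm high. Origin: centre of its underside; z up; +x from the hinge end (nearer the robot) to the lip end, y along the hinge. The front wall at x = +79 mm is 87 mm high and carries the retaining lip; two 4 mm hinge ears rise to 81 mm at y = ±77 mm.
- flap (a joint): Hinge angle (rad) of the white flap, a 4 mm plate 120 mm long, 136 mm wide: 0 = flat over the box mouth (a stop), 1.57 = upright, 1.75 = fully back. Axis along box y, at box x = -70 mm plus flap_slide, z = 72 mm; plate centred on it, so its top is at 74 mm when flat. A spring lifts it to about 0.9 when let go untucked; folding it flat takes 0.07 N m (1.2 N at 60 mm from the hinge).
- flap_slide (a joint): How far (m) the whole flap with its hinge is slid in its slots along box +x, to the lip: 0 = drawn back, 0.020 = fully forward (stop). Sliding takes about 2 N; it stays where left. Drawn back and flat, the free edge ends 5 mm short of the lip; fully forward it lies 15 mm beneath. Slid before it is flat, the edge rides on the lip.
- lip (a point): Middle of the lower inner edge of the retaining lip (strip 4 mm thick, 150 mm long along y, reaching 26 mm in from the outside of the front wall), at box x = 55 mm, z = 83 mm: 9 mm above the top of the flat flap. Axes as the box's.
- ridge (a point): Middle of the hinge-side face of the push ridge, a bar 90 mm long along y, 6 mm thick, standing 8 mm up from the flap's outer (upper when closed) face; this face is 92 mm from the hinge axis, this point 4 mm above the plate. With the flap open the ridge is on the side away from the lip. Axes: x from hinge to free edge, z out of the outer face.
- flap_edge (a point): Middle of the free edge of the flap, 120 mm from the hinge axis; axes as for ridge.
- hammer: Loose hammer lying flat beside the box on its +y side, 260 mm long; a bystander. Origin: its underside, x along the handle to the head.
- mug: Loose white mug, 80 mm across, 90 mm high, on the box's -y side; a bystander. Origin: centre of its underside.
- jar: Loose glass jar with a steel cap, 60 mm across, 70 mm high, beyond the lip end of the box; a bystander. Origin: centre of its underside.
Mind the look-alikes: they are no part of the job. There is more than one size of the card_box; the one meant has the size given above.

How it is judged:
By the outcome, as a careful person would: the job done as asked, in the order asked, and still so for the second after the job is handed in, with the robot touching nothing.
It also fails if it takes over 42 s, if anything falls off the work surface, if the arm or the gripper's body presses on something with over 40 N, if the wrist force passes 120 N, or if a joint passes its speed limit or range.

## Working session

There is one attempt and no reset: what is moved stays moved. The work goes in short steps, Python scripts to look and compute and a tool call to move; the robot and the scene stay as the last step left them, time stands still between calls to the robot, and variables do not carry over. Pictures are saved under pics/ and viewed, at most 10 in all, crops included, and the job is handed in when it is done.

Besides the shell and the picture viewer there is one more tool, called by a JSON object that holds its "method" and its "body", one argument or row to a line. send_rows: Moves the arm, as the interface text tells. Its arguments: {"type":"object","properties":{"motion":{"type":"array","items":{"type":"number"}},"grip_force":{"type":"number"}},"required":["motion"]}

```bash
mkdir -p pics
cat > h.py <<'E'
import numpy as np, cv2
from bench import state, viewer, workorder, r
def pts(c):
    h,w=c["range_z"].shape; u,v=np.meshgrid(np.arange(w),np.arange(h))
    p=cv2.undistortPoints(np.stack([u,v],-1).reshape(-1,1,2).astype(float),c["mtx"],np.array([c["k1"],0,0,0.])).reshape(h,w,2)
    z=c["range_z"]; P=np.stack([p[...,0]*z,-p[...,1]*z,-z,np.ones_like(z)],-1)
    return (P@np.linalg.inv(c["extrinsics"]).T)[...,:3]
E
python3 - <<'E'
from h import *
ims=[]
for n in("scene","top"):
    c=viewer.camera(n); np.savez(n,**c); cv2.imwrite(f"pics/{n}.png",c["pixels"]); print(n,c["extrinsics"].round(3).tolist(),c["k1"])
print(state())
E
```

```text
scene [[-0.263, 0.964, 0.02, 0.103], [-0.599, -0.18, 0.78, 0.293], [0.756, 0.193, 0.625, -1.501], [0.0, 0.0, 0.0, 1.0]] -0.1499243087159335
top [[0.005, -1.0, -0.002, 0.034], [0.993, 0.005, 0.122, -0.576], [-0.122, -0.002, 0.993, -0.745], [0.0, 0.0, 0.0, 1.0]] 0.02437109680150537
{'time': 0.1, 'qpos': array([-1.42528018e+00,  3.81180114e-01,  1.29811864e+00, -1.29864680e-06,
        1.46358906e+00, -2.15283854e-01]), 'dq': array([ 0.00104654, -0.00213809, -0.0031526 , -0.00049621, -0.00051943,
       -0.00055552]), 'joint_torque': array([ 4.58587980e-03, -4.49222910e+01, -2.31656528e+01, -7.06603237e-05,
        3.69121597e-03,  3.09224689e-06]), 'eef_pos': array([ 0.19413317, -0.51434571,  0.23076823]), 'orientation': array([[ 9.35614680e-01,  3.53022853e-01, -1.89080478e-04],
       [ 3.53022796e-01, -9.35613843e-01,  1.28128899e-03],
       [ 2.75417983e-04, -1.26554251e-03, -9.99999161e-01]]), 'ft_force': array([ 0.72980404, -0.13139452,  0.58139658]), 'torque': array([ 0.00253328,  0.03162994, -0.03415301]), 'gripper_force': 0.0, 'finger_gap': 0.08571339246875154}
```

View pics/scene.png

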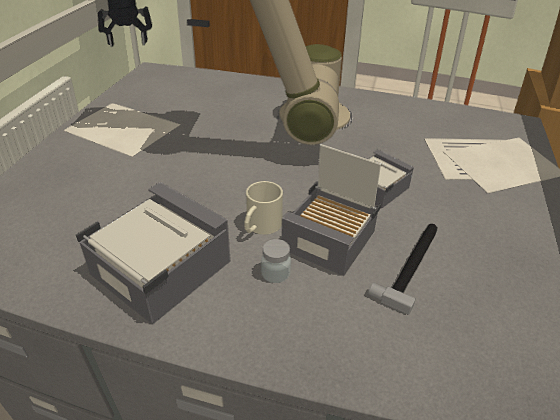

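View pics/top.png

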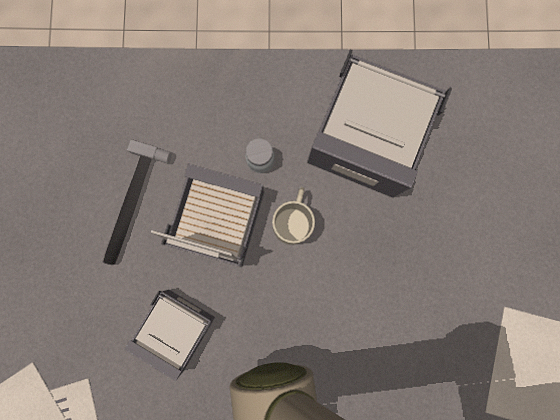

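The scene shows three grey boxes. In the top view they are: a large shut one at (380,125), a middle open one at (215,215), and a small shut one at (172,330). The middle one has the hammer, mug and jar around it as described, and its flap is up. I'll check its size and pose and take a crop.

Run:
```python
from h import *
C={n:dict(np.load(n+".npz")) for n in("scene","top")}
P={n:pts(C[n]) for n in C}
t=P["top"]
for nm,(u,v) in dict(table=(60,150),lip=(228,180),jar=(259,148),mugc=(293,222),boxL=(380,125),boxS=(172,325),ham=(125,210),cards=(215,210)).items(): print(nm,t[v,u].round(4))
img=C["top"]["pixels"]
# large components of raised points in top
m=((t[...,2]>0.055)&(t[...,2]<0.1)&(C["top"]["range_z"]>0)).astype(np.uint8)
n,l,s,c=cv2.connectedComponentsWithStats(m)
for i in range(1,n):
    if s[i,4]>300:
        q=t[l==i]; rr=cv2.minAreaRect(q[:,:2].astype(np.float32)*1000); print(i,s[i],c[i].round(),rr,q[:,2].min(),q[:,2].max())
# lip in the middle box: z 84..92
b=(slice(150,275),slice(145,270)); q=t[b].reshape(-1,3)
k=q[(abs(q[:,2]-.087)<.003)&(q[:,0]>q[:,0].max()-.06)]
print("lip rect",cv2.minAreaRect(k[:,:2].astype(np.float32)*1000),len(k))
# flap: high points in both views
for n in P:
    q=P[n].reshape(-1,3); k=q[(q[:,2]>.1)&(q[:,2]<.21)&(q[:,0]>.35)&(q[:,0]<.6)&(q[:,1]>-.02)&(q[:,1]<.25)]
    ctr=k.mean(0); _,S,V=np.linalg.svd(k-ctr,full_matrices=False); print(n,len(k),ctr.round(4),V[2].round(3),(S/np.sqrt(len(k))).round(4),k.min(0).round(3),k.max(0).round(3))
a=C["top"]["pixels"][140:280,90:330]; bb=C["scene"]["pixels"][130:280,230:470]
cv2.imwrite("pics/crop.png",np.hstack([cv2.resize(a,(400,300),interpolation=2),cv2.resize(bb,(400,300),interpolation=2)]))
```

```text
table [ 0.7125  0.5013 -0.0016]
lip [0.6307 0.1273 0.0866]
jar [0.6988 0.0692 0.0702]
mugc [ 0.5581 -0.0009  0.0069]
boxL [ 0.7369 -0.1635  0.0974]
boxS [0.3553 0.232  0.0553]
ham [0.5795 0.3454 0.0246]
cards [0.5759 0.1549 0.0607]
1 [ 319   55  129  114 8012] [384. 111.] ((767.7756958007812, -170.1211395263672), (206.76849365234375, 173.27281188964844), 67.78509521484375) 0.05625786659317056 0.09999316625884036
2 [245 138  27  28 575] [258. 151.] ((693.5135498046875, 70.71928405761719), (52.080753326416016, 51.87808609008789), 62.8681755065918) 0.05508903524054731 0.07330873846039998
3 [310 149  99  44 716] [357. 171.] ((650.731201171875, -121.6292953491211), (196.89781188964844, 3.495180606842041), 67.42571258544922) 0.05504265906010075 0.0999717062437564
4 [ 161  164  102  103 4583] [215. 210.] ((565.3336791992188, 156.2850341796875), (157.35568237304688, 163.4224853515625), 74.63675689697266) 0.05500139033742246 0.0947416413793164
5 [273 186  42  57 482] [295. 215.] ((561.3782348632812, -7.089302062988281), (78.68758392333984, 104.76805877685547), 45.35369873046875) 0.055214228222817296 0.0930563647664645
9 [ 136  297   68   68 1336] [170. 330.] ((346.31561279296875, 233.55902099609375), (100.7032699584961, 91.59994506835938), 60.4464225769043) 0.055001663837501935 0.06393320585460094
25 [124 340  57  40 671] [153. 360.] ((294.8063659667969, 263.55889892578125), (112.50849914550781, 20.69264793395996), 60.74680709838867) 0.0584473818328074 0.06871401556170909
lip rect ((658.3699340820312, 196.39601135253906), (22.283872604370117, 5.741083145141602), 78.4831771850586) 29
scene 2182 [0.5054 0.1727 0.1486] [ 0.962 -0.264 -0.069] [0.0397 0.0273 0.0014] [0.482 0.104 0.1  ] [0.528 0.238 0.195]
top 630 [0.5028 0.1729 0.1754] [-0.954  0.248  0.172] [0.0365 0.0163 0.0031] [0.482 0.107 0.1  ] [0.526 0.238 0.194]
```

View pics/crop.png

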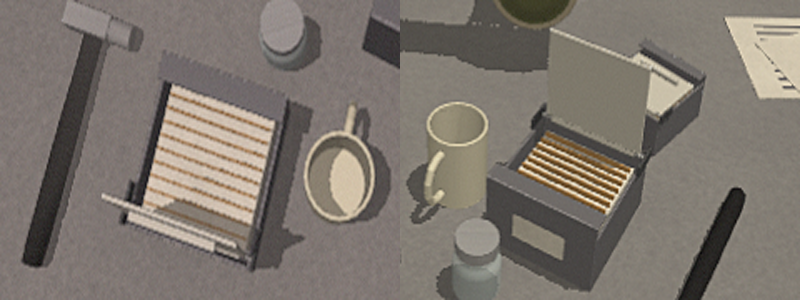

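The crop shows only the middle box fitting: an open top about 157 x 163 mm, the hammer on its +y side, the mug on its -y side, and the jar past the lip. The large box's lid area (207 x 173) and the small box (about 100 x 92) are too far off. The flap stands at roughly 1.5 rad. Next I'll refine the pose.

Run:
```python
from h import *
C={n:dict(np.load(n+".npz")) for n in("scene","top")}
yaw0=np.arctan2(-.264,.962)
for n in C:
    q=pts(C[n]).reshape(-1,3)
    c0,s0=np.cos(yaw0),np.sin(yaw0)
    q=q[(abs(q[:,0]-.57)<.13)&(abs(q[:,1]-.15)<.13)]
    k=q[(abs(q[:,2]-.0865)<.004)]
    a=k[:,0]*c0+k[:,1]*s0; b=-k[:,0]*s0+k[:,1]*c0
    ok=(a>.54)&(a<.60)
    k=k[ok]; print(n,len(k),"lip a,b pct",np.percentile(a[ok],[1,5,50,95,99]).round(4),np.percentile(b[ok],[1,5,95,99]).round(4),"z",np.median(k[:,2]),cv2.minAreaRect((k[:,:2]*1000).astype(np.float32)))
    f=q[(q[:,2]>.1)]; a=f[:,0]*c0+f[:,1]*s0; b=-f[:,0]*s0+f[:,1]*c0
    ok=(a<.48)&(a>.40); f=f[ok];a=a[ok];b=b[ok]
    for z in (.105,.13,.15,.17,.185): 
        w=abs(f[:,2]-z)<.006; print("  flap z",z,"a med/min/max",np.median(a[w]).round(4),a[w].min().round(4),a[w].max().round(4),"b",np.percentile(b[w],[1,99]).round(4))
    rim=q[(abs(q[:,2]-.069)<.006)]; a=rim[:,0]*c0+rim[:,1]*s0; b=-rim[:,0]*s0+rim[:,1]*c0
    print("  rim a",np.percentile(a,[1,99]).round(4),"b",np.percentile(b,[1,99]).round(4))
print(yaw0)
```

```text
scene 763 lip a,b pct [0.5484 0.559  0.5734 0.5851 0.5863] [0.1774 0.2256 0.366  0.3717] z 0.08657533583289256 ((622.0110473632812, 112.46102142333984), (200.67648315429688, 38.72294235229492), 68.7094497680664)
  flap z 0.105 a med/min/max 0.4385 0.4342 0.4423 b [0.2311 0.3652]
  flap z 0.13 a med/min/max 0.4403 0.4371 0.4445 b [0.2316 0.3658]
  flap z 0.15 a med/min/max 0.4419 0.4372 0.4459 b [0.2319 0.3659]
  flap z 0.17 a med/min/max 0.4434 0.4403 0.4466 b [0.231  0.3658]
  flap z 0.185 a med/min/max 0.4441 0.4392 0.4475 b [0.232  0.3658]
  rim a [0.4301 0.6574] b [0.1659 0.3771]
top 1062 lip a,b pct [0.5498 0.5599 0.5719 0.5841 0.5851] [0.1807 0.2296 0.3668 0.3727] z 0.08653445172485952 ((622.2474365234375, 114.34881591796875), (201.54232788085938, 39.61180877685547), 68.69781494140625)
  flap z 0.105 a med/min/max 0.4351 0.4345 0.4362 b [0.233 0.36 ]
  flap z 0.13 a med/min/max 0.4367 0.4357 0.4397 b [0.2328 0.3655]
  flap z 0.15 a med/min/max 0.4382 0.4372 0.4413 b [0.2326 0.3647]
  flap z 0.17 a med/min/max 0.436 0.4305 0.4428 b [0.243  0.3517]
  flap z 0.185 a med/min/max 0.4428 0.4398 0.446 b [0.2328 0.3667]
  rim a [0.4226 0.6587] b [0.2217 0.3753]
-0.26783460453804586
```

Box pose along yaw −0.268: the origin is at a=0.505, b=0.299 (the lip edges and flap centre agree). The hinge is at a=0.435 and the flap at about 1.50 rad. I'll go behind the flap with the fingers shut.

{"method": "send_rows", "body": {
  "motion": [0.024,-0.028,0,0.063,0,0.049,-0.057,0,0.126,0,0.073,-0.085,0,0.189,0,0.097,-0.113,0,0.252,0,0.122,-0.142,0,0.315,0,0.146,-0.17,0,0.378,0,0.17,-0.198,0,0.441,0,0.195,-0.226,0,0.504,0,0.219,-0.255,0,0.567,0,0.243,-0.283,0,0.629,0],
  "grip_force": 60
}}

```text
time: 0.93
eef_pos: [0.3215, -0.1621, 0.2312]
orientation: [[0.963, -0.269, -0.0], [-0.269, -0.963, 0.0], [-0.0, -0.0, -1.0]]
ft_force: [-0.1, -0.2, 0.0]
finger_gap: 0.0002
gripper_force: 0.0
```

{"method": "send_rows", "body": {
  "motion": [0.003,-0.037,0,0,0,0.006,-0.074,0,0,0,0.009,-0.111,0,0,0,0.012,-0.148,0,0,0,0.015,-0.185,0,0,0,0.018,-0.222,0,0,0,0.022,-0.26,0,0,0,0.026,-0.3,0,0,0,0.03,-0.335,0,0,0,0.032,-0.37,0,0,0]
}}

```text
time: 1.77
eef_pos: [0.4507, 0.1864, 0.231]
orientation: [[0.964, -0.264, -0.0], [-0.264, -0.964, -0.0], [-0.0, 0.0, -1.0]]
ft_force: [1.3, -1.3, -0.3]
finger_gap: 0.0002
gripper_force: 0.0
```

{"method": "send_rows", "body": {
  "motion": [0,0,0.025,0,0,0,0,0.05,0,0,0,0,0.07,0,0,0,0,0.09,0,0,0,0,0.09,0,0]
}}

```text
time: 2.18
eef_pos: [0.4486, 0.184, 0.138]
orientation: [[0.964, -0.265, -0.007], [-0.265, -0.964, -0.001], [-0.007, 0.003, -1.0]]
ft_force: [0.1, -0.8, -1.6]
finger_gap: -0.0001
gripper_force: 0.0
```

Run:
```python
from h import *
for n in("wrist","scene"):
    c=viewer.camera(n); cv2.imwrite(f"pics/{n}2.png",c["pixels"] if n=="wrist" else cv2.resize(c["pixels"][100:310,220:500],None,fx=2,fy=2))
s=state();c,q=np.cos(.268),np.sin(.268);p=s["eef_pos"];print("a,b",p[0]*c-p[1]*q,p[0]*q+p[1]*c,p[2],s["ft_force"])
```

```text
a,b 0.3855909547983525 0.29698064149261594 0.14144883744532838 [ 0.12849947 -0.52274513  0.20568893]
```

View pics/scene2.png

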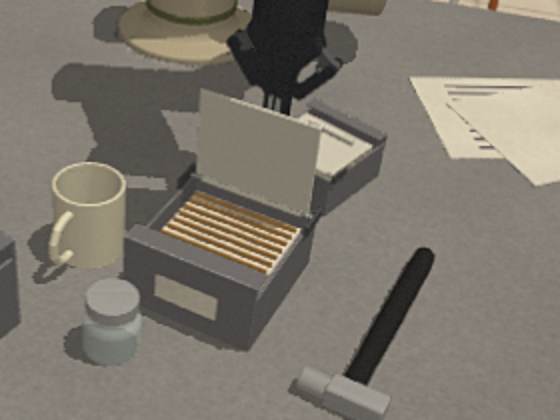

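{"method": "send_rows", "body": {
  "motion": [0.015,0,0,0,0,0.027,0,0,0,0,0.034,0,0,0,0,0.041,0,0.001,0,0,0.048,0,0.002,0,0,0.055,0,0.004,0,0,0.062,0,0.006,0,0,0.068,0,0.008,0,0,0.074,0,0.011,0,0]
}}

```text
time: 3.03
eef_pos: [0.5223, 0.1645, 0.1301]
orientation: [[0.964, -0.265, -0.0], [-0.265, -0.964, -0.0], [-0.0, 0.0, -1.0]]
ft_force: [-0.8, -0.1, 0.1]
finger_gap: -0.0002
gripper_force: 0.3
```

Run:
```python
from h import *
c=viewer.camera("scene"); cv2.imwrite("pics/scene3.png",cv2.resize(c["pixels"][100:310,220:500],None,fx=2,fy=2))
s=state();c,q=np.cos(.268),np.sin(.268);p=s["eef_pos"];print("a,b",p[0]*c-p[1]*q,p[0]*q+p[1]*c,p[2],s["ft_force"])
```

```text
a,b 0.4608635186128477 0.29684357384773274 0.129429235350649 [-0.01335643 -0.40532777  0.23796105]
```

View pics/scene3.png

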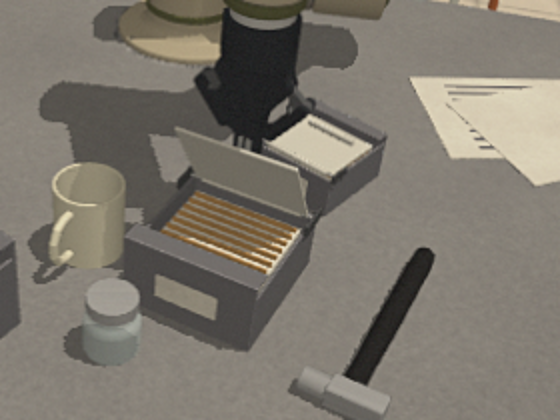

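The picture shows the flap folding to about 1 rad, with the fingertips behind it (tip about (250,150) in the crop) and low force. I'll continue down the arc.

{"method": "send_rows", "body": {
  "motion": [0.006,0,0.003,0,0,0.012,0,0.0065,0,0,0.019,0,0.0105,0,0,0.025,0,0.0145,0,0,0.031,0,0.02,0,0,0.036,0,0.026,0,0,0.04,0,0.033,0,0,0.043,0,0.04,0,0,0.044,0,0.046,0,0,0.045,0,0.051,0,0]
}}

```text
time: 3.92
eef_pos: [0.5653, 0.1527, 0.0785]
orientation: [[0.964, -0.265, -0.0], [-0.265, -0.964, -0.0], [-0.0, 0.0, -1.0]]
ft_force: [-0.0, 0.7, 1.3]
finger_gap: 0.0
gripper_force: 0.5
```

{"method": "send_rows", "body": {
  "motion": [0,0,0.002,0,0,0,0,0.004,0,0,0,0,0.005,0,0,0,0,0.005,0,0]
}}

```text
time: 4.25
eef_pos: [0.5652, 0.1528, 0.0744]
orientation: [[0.964, -0.265, 0.0], [-0.265, -0.964, -0.0], [0.0, -0.0, -1.0]]
ft_force: [-0.4, -0.1, -0.9]
finger_gap: -0.0002
gripper_force: 0.2
```

{"method": "send_rows", "body": {
  "motion": [0,0,0.0005,0,0,0,0,0.001,0,0,0,0,0.001,0,0,0,0,0.001,0,0]
}}

```text
time: 4.58
eef_pos: [0.5653, 0.1528, 0.0737]
orientation: [[0.964, -0.265, 0.0], [-0.265, -0.964, 0.0], [0.0, -0.0, -1.0]]
ft_force: [-0.8, -0.7, 4.6]
finger_gap: 0.0002
gripper_force: 2.2
```

Run:
```python
from h import *
c=viewer.camera("scene"); cv2.imwrite("pics/scene4.png",cv2.resize(c["pixels"][150:290,260:440],None,fx=4,fy=4,interpolation=2))
q=pts(c).reshape(-1,3); co,si=np.cos(.268),np.sin(.268); a=q[:,0]*co-q[:,1]*si; b=q[:,0]*si+q[:,1]*co
for b0 in(.25,.35):
    w=(abs(b-b0)<.008)&(a>.42)&(a<.6)
    for k in np.arange(.43,.59,.01):
        e=w&(abs(a-k)<.005); print(round(k,3),np.median(q[e,2]).round(4) if e.any() else None,end="; ")
    print()
s=state();print(s["eef_pos"],s["ft_force"])
```

```text
0.43 0.3684; 0.44 0.3873; 0.45 0.4036; 0.46 0.0745; 0.47 0.074; 0.48 0.0747; 0.49 0.3656; 0.5 0.1715; 0.51 0.165; 0.52 0.1631; 0.53 0.3752; 0.54 0.3705; 0.55 0.3505; 0.56 0.3383; 0.57 0.089; 0.58 0.0517; 
0.43 0.0746; 0.44 0.0736; 0.45 0.0738; 0.46 0.0738; 0.47 0.0751; 0.48 0.2188; 0.49 0.3767; 0.5 0.1732; 0.51 0.1694; 0.52 0.303; 0.53 0.3316; 0.54 0.0737; 0.55 0.0738; 0.56 0.0864; 0.57 0.087; 0.58 0.0523; 
[0.56528165 0.15279806 0.07369612] [-1.25174778 -0.25399998  3.55660623]
```

View pics/scene4.png

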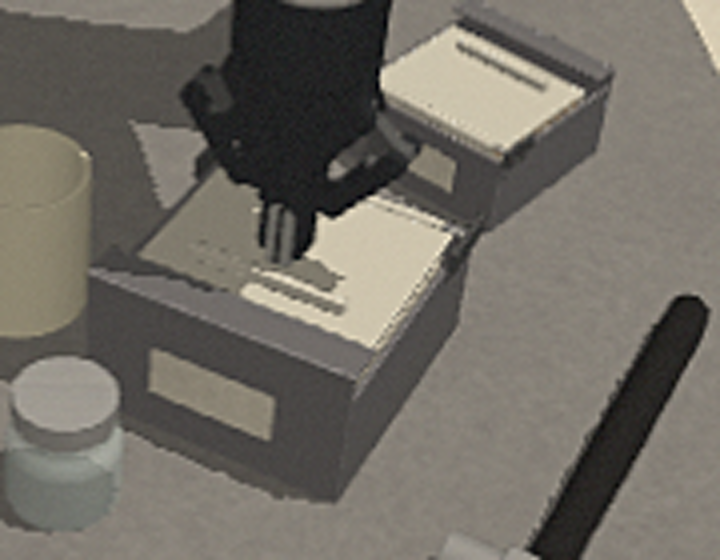

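The flap is flat (depth gives z 0.074 on both sides), with the fingertips at (285,250) just behind the ridge bar at (290,295). Now push forward while pressed.

{"method": "send_rows", "body": {
  "motion": [0.002,0,0.0003,0,0,0.004,0,0.0003,0,0,0.006,0,0.0003,0,0,0.008,0,0.0003,0,0,0.01,0,0.0003,0,0,0.012,0,0.0003,0,0,0.014,0,0.0003,0,0]
}}

```text
time: 5.22
eef_pos: [0.5789, 0.149, 0.0735]
orientation: [[0.964, -0.265, 0.0], [-0.265, -0.964, 0.0], [0.0, -0.0, -1.0]]
ft_force: [-2.7, -0.1, 6.8]
finger_gap: -0.0001
gripper_force: 3.3
```

{"method": "send_rows", "body": {
  "motion": [0.002,0,0,0,0,0.004,0,0,0,0,0.006,0,0,0,0,0.008,0,0,0,0,0.01,0,0,0,0]
}}

```text
time: 5.63
eef_pos: [0.5877, 0.1467, 0.0733]
orientation: [[0.964, -0.265, -0.002], [-0.265, -0.964, 0.001], [-0.002, -0.0, -1.0]]
ft_force: [-5.0, 1.9, 7.7]
finger_gap: -0.0
gripper_force: 3.8
```

{"method": "send_rows", "body": {
  "motion": [0.0015,0,0,0,0,0.003,0,0,0,0,0.0045,0,0,0,0,0.0055,0,0,0,0,0.0055,0,0,0,0]
}}

```text
time: 6.05
eef_pos: [0.5933, 0.1452, 0.0733]
orientation: [[0.964, -0.265, -0.001], [-0.265, -0.964, 0.001], [-0.001, -0.0, -1.0]]
ft_force: [-2.8, 1.5, 6.3]
finger_gap: -0.0002
gripper_force: 3.4
```

{"method": "send_rows", "body": {
  "motion": [0.0005,0,0,0,0,0.001,0,0,0,0,0.001,0,0,0,0]
}}

```text
time: 6.3
eef_pos: [0.5941, 0.145, 0.0733]
orientation: [[0.964, -0.265, -0.001], [-0.265, -0.964, 0.001], [-0.001, -0.0, -1.0]]
ft_force: [-4.3, 0.2, 6.6]
finger_gap: -0.0003
gripper_force: 3.4
```

```bash
cat > m.py <<'E'
from h import *
co,si=np.cos(.268),np.sin(.268)
s=state();p=s["eef_pos"];f=s["ft_force"];print("a",p[0]*co-p[1]*si,p[2],"fa",f[0]*co-f[1]*si,f[2])
c=viewer.camera("scene");q=pts(c).reshape(-1,3); a=q[:,0]*co-q[:,1]*si; b=q[:,0]*si+q[:,1]*co
w=(abs(b-.299)<.05)&(abs(q[:,2]-.087)<.002)&(a>.54)&(a<.6); print("lip a",np.percentile(a[w],[2,50,98]).round(4))
w=(abs(b-.30)<.06)&(abs(q[:,2]-.081)<.002)&(a>.50)&(a<.56); print("ridge a",w.sum(),np.percentile(a[w],[2,50,98]).round(4))
for k in np.arange(.43,.56,.01):
    e=(abs(b-.35)<.008)&(abs(a-k)<.005); print(round(k,3),np.median(q[e,2]).round(4),end="; ")
E
python3 m.py
```

```text
a 0.5344933092719408 0.07332828736739046 fa -4.148049767392182 6.6281824554503075
lip a [0.5437 0.5724 0.5861]
ridge a 105 [0.542  0.5497 0.5538]
0.43 0.0636; 0.44 nan; 0.45 0.0748; 0.46 0.0737; 0.47 0.074; 0.48 0.0737; 0.49 0.0742; 0.5 0.0757; 0.51 0.369; 0.52 0.3681; 0.53 0.1706; 0.54 0.17; 0.55 0.3235; 0.56 0.3347;
  return _methods._mean(a, axis=axis, dtype=dtype,
  ret = ret.dtype.type(ret / rcount)
```

{"method": "send_rows", "body": {
  "motion": [0.0005,0,0,0,0,0.001,0,0,0,0,0.001,0,0,0,0]
}}

```text
time: 6.6
eef_pos: [0.595, 0.1448, 0.0733]
orientation: [[0.964, -0.265, -0.001], [-0.265, -0.964, 0.001], [-0.001, -0.0, -1.0]]
ft_force: [-4.7, 0.8, 6.9]
finger_gap: -0.0
gripper_force: 4.1
```

{"method": "send_rows", "body": {
  "motion": [0.0005,0,0,0,0,0.001,0,0,0,0,0.001,0,0,0,0]
}}

```text
time: 6.85
eef_pos: [0.5951, 0.1447, 0.0731]
orientation: [[0.964, -0.265, -0.004], [-0.265, -0.964, 0.001], [-0.004, 0.0, -1.0]]
ft_force: [-7.6, 2.5, 8.2]
finger_gap: 0.0002
gripper_force: 5.5
```

The last 1 mm command moved only 0.1 mm while the force doubled, at a≈0.536 as predicted, so this is the stop. Now ease off and lift.

{"method": "send_rows", "body": {
  "motion": [-0.001,0,-0.0005,0,0,-0.0015,0,-0.002,0,0,-0.003,0,-0.006,0,0,-0.005,0,-0.02,0,0,-0.005,0,-0.05,0,0,-0.005,0,-0.085,0,0,-0.03,0,-0.12,0,0,-0.07,0,-0.13,0,0,-0.11,0,-0.13,0,0,-0.14,0,-0.13,0,0]
}}

```text
time: 7.68
eef_pos: [0.4592, 0.1817, 0.2039]
orientation: [[0.964, -0.265, 0.001], [-0.265, -0.964, 0.0], [0.001, -0.001, -1.0]]
ft_force: [1.2, 1.2, 0.4]
finger_gap: 0.0
gripper_force: 0.0
```

```bash
python3 - <<'E'
from h import *
c=viewer.camera("scene"); t=viewer.camera("top")
a=cv2.resize(c["pixels"][140:320,220:450],(400,313),interpolation=2); b=cv2.resize(t["pixels"][120:280,90:330],(400,313),interpolation=2)
cv2.imwrite("pics/end.png",np.hstack([a,b]))
E
python3 m.py 2>/dev/null
```

```text
a 0.3932865194346713 0.20378757435481695 fa 0.28816088018913333 -0.4164010214211982
lip a [0.5454 0.5698 0.5854]
ridge a 393 [0.5049 0.5305 0.5532]
0.43 0.0617; 0.44 nan; 0.45 0.0747; 0.46 0.0747; 0.47 0.0748; 0.48 0.076; 0.49 0.0765; 0.5 0.0777; 0.51 0.0781; 0.52 0.079; 0.53 0.08; 0.54 0.0806; 0.55 0.0809; 0.56 0.0869;
```

View pics/end.png

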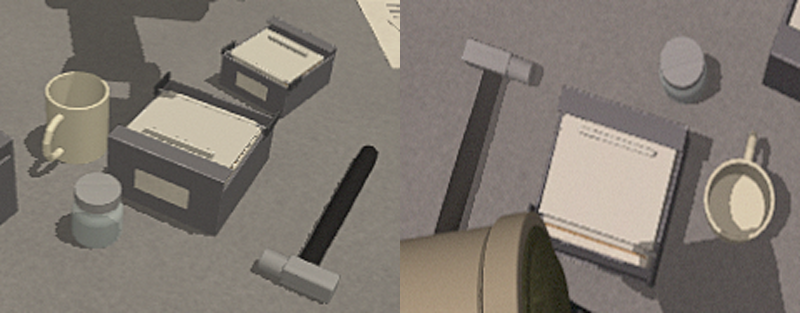

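The flap stays shut: the plate slopes up to 0.081 m at the lip and is held beneath it, with its hinge end moved forward to about a=0.45. The box lip hasn't moved (outer edge 0.585 against 0.586), and the hammer, mug and jar are in place. Handing in.

```bash
python3 -c "
from h import *
print(workorder.sign_off())"
```

```text
the job is handed in; nothing more can be done
None
```

The card box is shut and handed in: the flap was folded flat, pushed by its ridge to the stop, and stayed tucked under the lip after release, and the box, hammer, mug and jar showed no visible shift; the sign-off gave no verdict.

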